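# Move three lab samples on between balance, hotplate and stirrer

## Robot

A 7-joint arm with a two-finger parallel gripper is mounted at the origin on the work surface. World frame = base frame: x ahead of the robot, y to its left, z up, the work surface at z = 0. Lengths are in m, angles in rad, forces in N, time in s.
With the tool pointing down it reaches from about 0.425 to 0.95 m from the base axis. Payload 16.7 kg.
Tool frame: the origin (TCP) lies midway between the tips of the shut fingers; the grasp point (between the pads) lies 19 mm behind it (bot.grip_point_offset is the distance from the TCP to the grasp point, in m); z points along the fingers, y is the line along which they close (so a half turn about z gives the same grasp; the last joint's range is limited). The gripper opens to 94 mm and grips with 3 to 60 N. Pads are 16 mm wide; open, the fingers measure 119 mm over their backs; the gripper's body (75 mm by 177 mm) begins 78 mm behind the grasp point.
Start: joints at [-1.329, 0.426, 0.074, 1.606, -0.034, 1.111, -0.067], TCP at [0.258, 0.624, 0.167] pointing down, gripper open.
Joint ranges: [-2.85, 2.85], [-0.5, 2.14], [-1.23, 1.37], [0.21, 2.46], [-1.02, 4.16], [0.16, 2.05], [-2.73, 2.73]. Speed limits (rad/s): [1.89, 1.89, 2.39, 2.39, 3.01, 3.01, 3.01].

## Interface

Orientations are given as a unit quaternion [x, y, z, w].
In Python, from cell import bot, eoat, inverse_kinematics, optics, models, telemetry gives the robot as it stands. Calls block until the motion is done:
- bot.move_ptp(position, orientation): joint-space move of the TCP to a pose.
- bot.move_linear(position, frame=None, speed=0.15): straight line of the TCP; frame=None keeps the orientation; speed is the mean speed in m/s.
- bot.goto_joints(angles): joint-space move.
- eoat.gripper_to(opening, force=None): opening from 0.0 (shut) to 1.0 (fully open); force is the grip in N (None keeps the last); returns when the fingers have stopped.
- bot.pause(seconds).
- inverse_kinematics(position, orientation): joint angles nearest the present ones, or None.
- optics.snapshot(name): name is "scene" or "side" or "wrist"; returns a dict with "frame" (400x640x3 uint8, blue, green, red), "fx", "fy", "cx", "cy" (pixels), "rvec" (rotation vector, rad) and "tvec" (3), from world to camera coordinates, as OpenCV has them. Camera axes: x right, y down, z forward; pixel columns grow to the right and rows downward; lengths in m; the calibration is good to about 2 mm. The wrist camera is an equidistant fisheye: a pixel r from the principal point sees the ray r / f radians off the axis. A picture is of the moment at which its call begins. There is no depth.
A pose or a line that the arm cannot do raises bot.MotionError and nothing moves.
- bot.finish_job(): hands the job in; it is judged then, once.
Trained networks look in a picture, given as the dict that the camera call returned (one of the last four; its "shot" number tells which), for a name from the list of things; names that differ only in an ending like _2 or _b are one class to them, and where a whole thing is asked for, a point or a joint stands for the part that bears it (a point fixed in the world has none). Each returns a list of dicts, best first, with "p" (0 to 1); they miss things now and then, are a little off and sometimes report something else, mostly with a low value. They report only what shows in the picture. A call takes as long as a camera call. They do not tell look-alikes from the thing itself.
- models.boxes_of(picture, name): "xyz" ([x, y, z] in m, in the coordinates of the camera as it stood for that picture, good to about 4 mm: the middle of the surface that is visible of it).
- models.silhouettes(picture, name): "region" (400x640 bool, what is visible of it).
Readings, each from a call of its own:
- telemetry.read_clock(): time.
- telemetry.read_q(): joint angles.
- telemetry.read_qvel(): joint speeds.
- telemetry.read_joint_torque(): joint torques, N m.
- telemetry.read_tool_pos(): TCP position.
- telemetry.read_tool_rot(): TCP orientation.
- telemetry.read_ft_force(): force on the tool from outside, world axes, zero at the start.
- telemetry.read_wrist_torque(): the same for the moment, N m.
- telemetry.read_gripper_width(): opening from 0.0 (shut) to 1.0 (fully open).
- telemetry.read_grip_force(): force on a finger pad.
Only numpy, scipy, OpenCV 4.12 (cv2) and the standard library are available. Lean on these libraries where they do the work, as an engineer would, in place of code of your own. Each camera call takes 0.05 s, during which the arm holds its last target. There are 200 camera calls.

## Task

Move the three samples on to their next step: the green-capped bottle goes from the balance to the hotplate, the amber bottle from the stirrer to the balance, and the warm blue-capped flask from the hotplate to the stirrer, each left standing in the middle of its plate or pan. All three stations are taken, so first park the warm flask on the cork mat; set the glass down gently and never on the bare steel bench. Leave the red-capped bottle and the pen pot where they stand.

Things in the scene. Friction and masses are not known exactly. Their poses are not given: they have to be found in the camera images.
- bottle_green: Sample bottle, to go to the hotplate; starts on the balance. Clear glass, round, 56 mm diameter up to 58 mm height, shoulder in to a 36 mm neck, and a GREEN screw cap 46 mm diameter from 79 to 105 mm height (its top); paper label. About 0.22 kg; pick it up by the cap from above. Origin: centre of its underside; z up along its axis; yaw does not matter for the grasp.
- bottle_amber: Sample bottle, to go to the balance; starts on the stirrer. Brown (amber) glass with a WHITE screw cap; same shape, sizes and mass as the green-capped bottle: glass 56 mm diameter, cap 46 mm diameter from 79 to 105 mm height. Origin: centre of its underside; z up along its axis; yaw does not matter for the grasp.
- flask: Warm conical flask, to go to the stirrer after parking on the cork mat; starts on the hotplate. Clear glass cone, 64 mm diameter at the foot, 29 mm at the neck (68 to 82 mm height), BLUE screw cap 36 mm diameter from 82 to 108 mm height (its top). About 0.18 kg; pick it up by the cap from above. Origin: centre of its underside; z up along its axis; yaw does not matter for the grasp.
- hotplate: Hotplate: grey case 200 x 150 mm with a square dark metal plate 135 x 135 mm, flat, its top 90 mm above the bench; two knobs low on the black front panel. Fixed. Origin: on the bench straight below the middle of the plate; x points from its control panel to its rear, z up.
- balance: Balance: white case 210 x 150 mm, 37 mm high, with a grey key panel and green display in front and a round steel pan 120 mm diameter, flat, its top 50 mm above the bench. The pan does not give. Fixed. Origin: on the bench straight below the middle of the pan; x points from its control panel to its rear, z up.
- stirrer: Magnetic stirrer: blue case 170 x 130 mm, 41 mm high, with a small black knob (top at 55 mm) in front and a round white plate 115 mm diameter, flat, its top 48 mm above the bench. Fixed. Origin: on the bench straight below the middle of the plate; x points from its control panel to its rear, z up.
- mat: Free spot: plain brown cork mat 150 x 150 mm, 10 mm thick, flat on the bench. Fixed, empty at the start. Origin: on the bench below its middle; x and y along its sides, z up.
- bottle_red: Not part of the job, to be left alone: clear bottle with a RED cap standing on the bench, 56 mm diameter, 105 mm high. Origin: centre of its underside.
- pen_pot: Not part of the job, to be left alone: clear pot full of coloured pens standing on the bench, 76 mm diameter, 155 mm high over the pens; nothing else standing on the bench near the stations is taller. Origin: centre of its underside.
There are look-alikes about, which are no part of the job. What is shaped like the bottle_amber but purple is not meant.

How it is judged:
On the way:
1. first of all, the flask stands released on the cork mat while both sample bottles are still where they started (horizontal distance between flask and mat below 0.04 m and z of flask in the frame of mat between 0.004 and 0.016 m and angle between flask's own z axis and vertical below 0.1 rad and linear speed of flask below 0.02 m/s and contact force between the fingers and flask below 0.1 N and distance of each of bottle_green, bottle_amber from where it was at the start of the episode below 0.02 m), for 0.2 s.
At the end, for the whole second after the job is handed in: The green-capped bottle stands on the hotplate, the amber bottle on the balance pan and the flask on the stirrer, each upright (within 0.1 rad), at rest, released, and within 15 mm of the middle of its plate or pan (horizontal distance between bottle_green and hotplate below 0.015 m and z of bottle_green in the frame of hotplate between 0.084 and 0.096 m and angle between each of bottle_green, bottle_amber, flask's own z axis and vertical below 0.1 rad and linear speed of each of bottle_green, bottle_amber, flask below 0.02 m/s and horizontal distance between bottle_amber and balance below 0.015 m and z of bottle_amber in the frame of balance between 0.044 and 0.056 m and horizontal distance between flask and stirrer below 0.015 m and z of flask in the frame of stirrer between 0.042 and 0.054 m); the robot touches nothing.
It fails at once if a sample is tipped by more than 0.5 rad (angle between any of bottle_green, bottle_amber, flask's own z axis and vertical above 0.5 rad).
It fails at once if a sample is set on the bare bench (height (world z) of any of bottle_green, bottle_amber, flask below 0.005 m).
It fails at once if a sample is banged or pressed hard (over 40 N) on a station or the mat (contact force between any of bottle_green, bottle_amber, flask and hotplate above 40 N or contact force between any of bottle_green, bottle_amber, flask and balance above 40 N or contact force between any of bottle_green, bottle_amber, flask and stirrer above 40 N or contact force between any of bottle_green, bottle_amber, flask and mat above 40 N).
It fails at once if a sample is let fall from more than about 10 mm (it moves faster than 0.45 m/s while not held) ((contact force between the fingers and bottle_green below 0.1 N and linear speed of bottle_green above 0.45 m/s) or (contact force between the fingers and bottle_amber below 0.1 N and linear speed of bottle_amber above 0.45 m/s) or (contact force between the fingers and flask below 0.1 N and linear speed of flask above 0.45 m/s)).
It fails at once if the red-capped bottle or the pen pot is moved by more than 20 mm (distance of any of bottle_red, pen_pot from where it was at the start of the episode above 0.02 m).
It also fails if it takes over 115 s, if anything falls off the work surface, if the arm or the gripper's body presses on something with over 40 N, if the wrist force passes 120 N, or if a joint passes its speed limit or range.

## Working session

There is one attempt and no reset: what is moved stays moved. The work goes in short steps, each a Python script; the robot and the scene stay as the last script left them, time stands still between calls to the robot, and variables do not carry over. Pictures are saved under pics/ and viewed, at most 14 in all, crops included, and the job is handed in when it is done.

```bash
mkdir -p pics; cat > h.py <<'E'
import numpy as np, cv2
from cell import bot, eoat, inverse_kinematics, optics, models, telemetry
NAMES=["bottle_green","bottle_amber","flask","hotplate","balance","stirrer","mat","bottle_red","pen_pot"]
def towrld(p,x):
    R,_=cv2.Rodrigues(np.array(p["rvec"],float)); return R.T@(np.array(x)-np.array(p["tvec"]).ravel())
def proj(p,X):
    K=np.array([[p["fx"],0,p["cx"]],[0,p["fy"],p["cy"]],[0,0,1.]])
    return cv2.projectPoints(np.array([X],float),np.array(p["rvec"],float),np.array(p["tvec"],float),K,None)[0].ravel()
def plane(p,uv,z):
    R,_=cv2.Rodrigues(np.array(p["rvec"],float)); c=-R.T@np.array(p["tvec"]).ravel()
    d=R.T@np.array([(uv[0]-p["cx"])/p["fx"],(uv[1]-p["cy"])/p["fy"],1.]); return c+d*(z-c[2])/d[2]
E
python3 - <<'E'
from h import *
for c in ["scene","side"]:
    p=optics.snapshot(c); cv2.imwrite(f"pics/{c}1.png",p["frame"])
    print(c,"cam",towrld(p,[0,0,0]).round(3))
    for n in NAMES:
        for d in models.boxes_of(p,n):
            if d["p"]>.3:
                w=towrld(p,d["xyz"]); print(n,round(d["p"],2),w.round(3),proj(p,w).round())
E
```

```text
scene cam [ 1.117 -0.135  0.921]
bottle_green 0.78 [ 0.602 -0.126  0.121] [257. 206.]
bottle_amber 0.75 [ 0.499 -0.359  0.115] [146. 195.]
bottle_amber 0.65 [ 0.64  -0.387  0.073] [144. 261.]
bottle_amber 0.48 [0.489 0.357 0.01 ] [429. 152.]
flask 0.98 [0.621 0.117 0.142] [366. 182.]
hotplate 0.77 [0.61  0.108 0.065] [358. 198.]
balance 0.94 [ 0.575 -0.129  0.036] [258. 216.]
stirrer 0.85 [ 0.48  -0.345  0.041] [162. 204.]
mat 0.9 [0.486 0.358 0.01 ] [429. 151.]
bottle_red 0.97 [0.727 0.284 0.071] [448. 220.]
pen_pot 0.58 [ 0.737 -0.278  0.076] [201. 289.]
side cam [-0.04  -0.667  0.709]
bottle_amber 0.8 [ 0.606 -0.399  0.068] [475. 309.]
bottle_amber 0.73 [ 0.464 -0.377  0.117] [421. 322.]
flask 0.73 [0.593 0.11  0.14 ] [290. 172.]
hotplate 0.87 [0.533 0.08  0.067] [279. 213.]
balance 0.45 [ 0.425 -0.388  0.045] [405. 368.]
stirrer 0.97 [ 0.423 -0.388  0.044] [405. 370.]
mat 0.85 [0.479 0.346 0.016] [201. 193.]
bottle_red 0.52 [0.69  0.292 0.076] [276. 156.]
pen_pot 0.82 [ 0.701 -0.291  0.082] [456. 253.]
```

View pics/scene1.png

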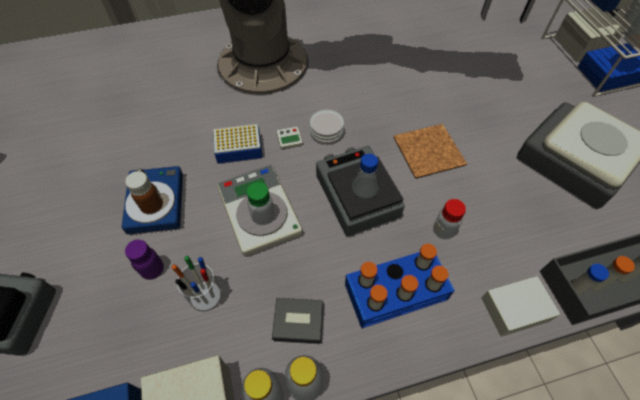

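View pics/side1.png

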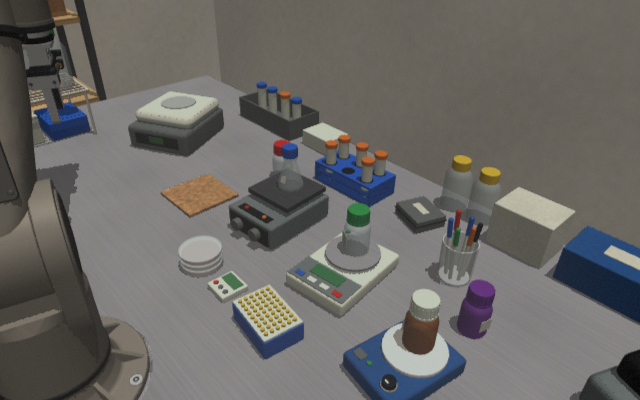

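Scene view: the amber bottle with the white cap stands on the blue stirrer at (145,195). The purple look-alike is on the bench at (144,261). The green cap is at (258,195), the flask at (367,170), the mat at (430,150), the red bottle at (452,215) and the pen pot at (200,290). I'll confirm this in one enlarged crop.

```bash
python3 - <<'E'
from h import *
p=optics.snapshot("scene"); s=optics.snapshot("side")
c=cv2.resize(p["frame"][130:310,110:350+0],None,fx=3.3,fy=3.3,interpolation=cv2.INTER_CUBIC); cv2.imwrite("pics/crop1.png",c)
def P(p):
    R,_=cv2.Rodrigues(np.array(p["rvec"],float)); K=np.array([[p["fx"],0,p["cx"]],[0,p["fy"],p["cy"]],[0,0,1.]])
    return K@np.c_[R,np.array(p["tvec"]).ravel()]
def blob(p,lo,hi,roi):
    h=cv2.cvtColor(p["frame"],cv2.COLOR_BGR2HSV); m=cv2.inRange(h,lo,hi); k=np.zeros_like(m); a,b,c,d=roi; k[b:d,a:c]=m[b:d,a:c]
    n,l,st,ce=cv2.connectedComponentsWithStats(k); i=1+np.argmax(st[1:,4]); return ce[i],st[i]
for n,lo,hi,r1,r2 in [("green",(50,120,30),(80,255,255),(235,170,280,212),(335,195,380,235)),("blue",(105,120,40),(125,255,255),(350,145,390,185),(275,135,305,170)),
  ("white",(0,0,110),(179,70,255),(120,165,152,192),(408,285,445,320)),("red",(170,130,60),(179,255,255),(435,195,470,225),(270,138,292,160))]:
    try:
        a,sa=blob(p,lo,hi,r1); b,sb=blob(s,lo,hi,r2)
        X=cv2.triangulatePoints(P(p),P(s),a.reshape(2,1),b.reshape(2,1)).ravel(); X=X[:3]/X[3]
        print(n,a.round(1),sa,b.round(1),sb,X.round(4), (proj(p,X)-a).round(1))
    except Exception as e: print(n,e)
for n in ["mat","hotplate","balance","stirrer"]:
    d=models.silhouettes(p,n)[0]; m=d["region"].astype(np.uint8)
    q=cv2.minAreaRect(np.argwhere(m)[:,::-1].astype(np.float32)); print(n,round(d["p"],2),cv2.boxPoints(q).round().tolist())
    if n=="mat":
        y,x=np.nonzero(m); w=np.array([plane(p,(a,b),.01)[:2] for a,b in zip(x,y)],np.float32); q=cv2.minAreaRect(w); print(w.mean(0),q)
E
```

```text
green [254.7 191.9] [236 179  33  27 556] [359.1 209.9] [348 203  22  17 239] [ 0.5848 -0.1228  0.1539] [ 0.6 -0.7]
blue [368.6 162.7] [360 154  19  19 285] [289.9 150.9] [283 143  15  16 202] [0.6036 0.1236 0.1876] [-0.2  0.3]
white [131.9 176.4] [120 165  32  27 564] [428.  299.5] [ 408  285   37   35 1033] [ 0.4763 -0.3741  0.1586] [-0.5  0.4]
red [451.6 218.2] [450 217   4   3   5] [281. 150.] [281 148   1   5   5] [0.7213 0.2983 0.0783] [ 2.1 -3.1]
mat 0.77 [[393.0, 135.0], [455.0, 119.0], [467.0, 165.0], [405.0, 181.0]]
[0.48487166 0.3588025 ] ((0.4824477434158325, 0.3594667315483093), (0.15439161658287048, 0.15286074578762054), 1.120010256767273)
hotplate 0.72 [[310.0, 164.0], [372.0, 134.0], [410.0, 212.0], [348.0, 242.0]]
balance 0.57 [[215.0, 183.0], [278.0, 160.0], [305.0, 235.0], [242.0, 258.0]]
stirrer 0.71 [[122.0, 166.0], [182.0, 166.0], [182.0, 234.0], [122.0, 234.0]]
```

View pics/crop1.png

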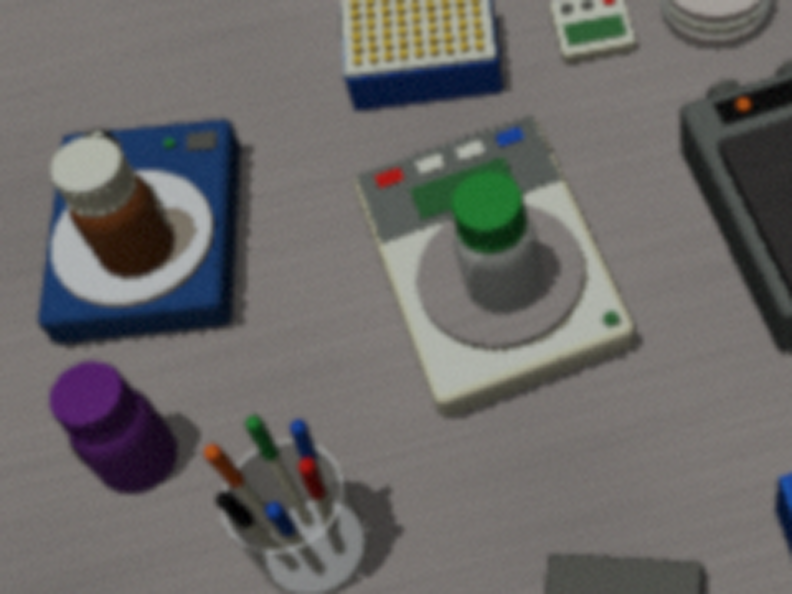

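The crop confirms it. At crop (90,160) there is a white cap on brown glass, standing on the stirrer plate, so that is the amber bottle. The purple one at (110,420) is not meant. The triangulated cap heights match the sizes given. Next I'll go above the flask and take one wrist look at the hotplate.

```bash
cat >> h.py <<'E'
from scipy.spatial.transform import Rotation as Rot
def Q(yaw): return (Rot.from_euler('z',yaw)*Rot.from_euler('x',np.pi)).as_quat()
def wplane(p,uv,z):
    R,_=cv2.Rodrigues(np.array(p["rvec"],float)); c=-R.T@np.array(p["tvec"]).ravel()
    v=np.array([uv[0]-p["cx"],uv[1]-p["cy"]]); r=np.hypot(*v)+1e-9; t=r/p["fx"]
    d=R.T@np.array([*(np.sin(t)*v/r),np.cos(t)]); return c+d*(z-c[2])/d[2]
def wproj(p,X):
    R,_=cv2.Rodrigues(np.array(p["rvec"],float)); x=R@np.array(X)+np.array(p["tvec"]).ravel()
    t=np.arctan2(np.hypot(x[0],x[1]),x[2]); return np.array([p["cx"],p["cy"]])+p["fx"]*t*x[:2]/(np.hypot(x[0],x[1])+1e-9)
E
python3 - <<'E'
from h import *
print(telemetry.read_tool_rot(),telemetry.read_clock())
pts=[(.604,.124,z) for z in(.17,.40)]+[(.482,.359,z) for z in (.09,.35)]+[(.585,-.123,z) for z in (.12,.35)]+[(.476,-.374,z) for z in (.12,.35)]
for y in np.arange(-4,5)*np.pi/8:
    print(round(y,2),[inverse_kinematics(list(p),list(Q(y))) is not None for p in pts])
E
```

```text
[ 1.94673186e-01  9.80868161e-01 -1.04621743e-05 -2.51282012e-05] 1.3
-1.57 [True, True, True, True, True, True, True, True]
-1.18 [True, True, True, True, True, True, True, True]
-0.79 [True, True, True, True, True, True, True, True]
-0.39 [True, True, True, True, True, True, True, True]
0.0 [True, True, True, True, True, True, True, True]
0.39 [True, True, True, True, True, True, True, True]
0.79 [True, True, True, True, True, True, True, True]
1.18 [True, True, True, True, True, True, True, True]
1.57 [True, True, True, True, True, True, True, True]
```

```bash
python3 - <<'E'
from h import *
q=Q(np.pi/2)
t=telemetry.read_tool_pos(); bot.move_linear([t[0],t[1],.38])
bot.move_ptp([.482,.359,.40],q)
p=optics.snapshot("wrist"); cv2.imwrite("pics/w_mat.png",p["frame"])
bot.move_ptp([.604,.124,.40],q)
p=optics.snapshot("wrist"); cv2.imwrite("pics/w_hot.png",p["frame"]); 
np.save("w_hot.npy",{k:v for k,v in p.items() if k!="frame"},allow_pickle=True)
print("cam",wplane(p,(p["cx"],p["cy"]),0),towrld(p,[0,0,0]),p["fx"],telemetry.read_q(),telemetry.read_clock())
for n in ["flask","bottle_green","hotplate","balance","mat"]:
    for d in models.boxes_of(p,n):
        w=towrld(p,d["xyz"]); print(n,round(d["p"],2),w.round(3),wproj(p,w).round())
a=cv2.imread("pics/w_mat.png"); cv2.imwrite("pics/w12.png",np.vstack([a,p["frame"]])[::1][:, :][:800] if 0 else p["frame"])
E
```

```text
cam [0.60415108 0.02446036 0.        ] [0.60391465 0.21086995 0.6183485 ] 309.70691628693146 [-0.77073058  0.23584972  0.59111477  1.42277228 -0.13116891  1.52273395
 -0.1831629 ] 5.3167
flask 0.63 [0.6   0.136 0.151] [311. 154.]
bottle_green 0.58 [ 0.585 -0.104  0.129] [303. 283.]
hotplate 0.62 [0.553 0.133 0.092] [283. 151.]
balance 0.55 [ 0.53  -0.098  0.042] [278. 257.]
mat 0.91 [0.482 0.355 0.011] [251.  35.]
mat 0.53 [ 0.484 -0.346  0.113] [261. 362.]
```

View pics/w_hot.png

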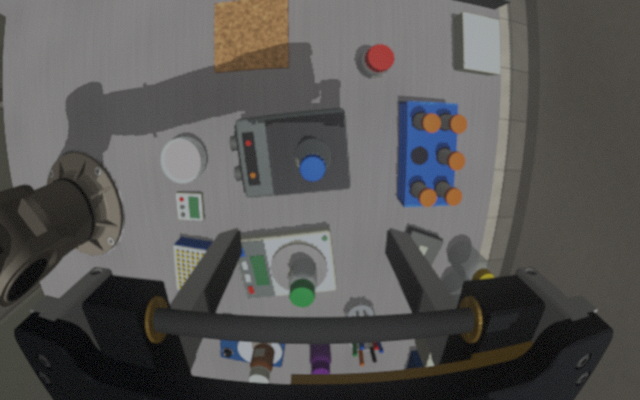

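The wrist view shows the blue cap at (312,168), the hotplate's plate corners at about (268,117), (345,110), (349,188) and (272,193), and the pan centred near (299,267).

```bash
python3 - <<'E'
from h import *
p=np.load("w_hot.npy",allow_pickle=True).item(); im=cv2.imread("pics/w_hot.png")
w=[wplane(p,c,.09) for c in [(268,117),(345,110),(349,188),(272,193)]]
print(np.mean(w,0),[np.linalg.norm(w[i]-w[i-1]).round(3) for i in range(4)])
e=[wplane(p,c,.05)[:2].round(3) for c in [(271,266),(327,266),(300,239)]];print("pan",e)
h=cv2.cvtColor(im,cv2.COLOR_BGR2HSV)
m=cv2.inRange(h,(105,120,40),(125,255,255)); k=np.zeros_like(m);k[148:190,292:332]=m[148:190,292:332]
y,x=np.nonzero(k); print(len(x),x.min(),x.max(),y.min(),y.max()); print("cap",wplane(p,(x.mean(),y.mean()),.193))
m2=cv2.imread("pics/scene1.png")
s=optics.snapshot("scene")
print("stir",plane(s,(149.8,202),.048),"bal",plane(s,(261.8,212.7),.05))
E
```

```text
[0.59568362 0.129991   0.09      ] [np.float64(0.135), np.float64(0.131), np.float64(0.137), np.float64(0.138)]
pan [array([ 0.515, -0.115]), array([ 0.633, -0.113]), array([ 0.578, -0.051])]
551 299 325 155 181
cap [0.6026686  0.12412835 0.193     ]
stir [ 0.47171758 -0.37057813  0.048     ] bal [ 0.5767176  -0.11890204  0.05      ]
```

```bash
cat >> h.py <<'E'
q=Q(np.pi/2)
def pick(xy,base,capz,lift=.34):
    z=base+capz-.019
    t=telemetry.read_tool_pos()
    if np.hypot(t[0]-xy[0],t[1]-xy[1])>.005: bot.move_ptp([*xy,.40],q)
    bot.move_linear([*xy,z+.06],speed=.25); bot.move_linear([*xy,z],speed=.08)
    eoat.gripper_to(0.0,force=25)
    print("grip",telemetry.read_gripper_width(),telemetry.read_grip_force())
    bot.move_linear([*xy,z+.03],speed=.06); bot.move_linear([*xy,lift],speed=.2)
    print("up",telemetry.read_grip_force(),telemetry.read_ft_force(),telemetry.read_clock())
def place(xy,base,capz,gap=.0015):
    z=base+capz-.019+gap
    bot.move_linear([*xy,telemetry.read_tool_pos()[2]],speed=.2)
    bot.move_linear([*xy,z+.03],speed=.2); bot.move_linear([*xy,z],speed=.03)
    print("down",telemetry.read_tool_pos(),telemetry.read_ft_force())
    eoat.gripper_to(.8); bot.pause(.3)
    bot.move_linear([*xy,z+.06],speed=.1); bot.move_linear([*xy,.40],speed=.25)
    print(telemetry.read_clock())
E
python3 - <<'E'
from h import *
pick((.603,.124),.09,.095)
place((.484,.358),.01,.095)
p=optics.snapshot("scene"); cv2.imwrite("pics/s2.png",p["frame"])
for d in models.boxes_of(p,"flask"): print(d["p"],towrld(p,d["xyz"]).round(3))
E
```

```text
grip 0.007550300607319995 0.0
up 0.0 [-0.12159    -0.25748853 -0.51585387] 10.3
down [0.48413633 0.35810362 0.08771269] [-0.06063067 -0.48237227  0.10026082]
17.5917
0.77 [0.622 0.116 0.142]
```

View pics/s2.png

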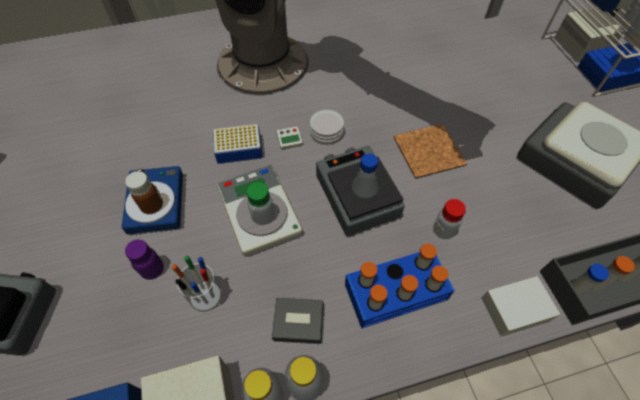

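The grasp closed empty (width 0.0) and the flask still stands on the hotplate at (367,170), untouched. I'll go back, descend partway and look.

```bash
python3 - <<'E'
from h import *
eoat.gripper_to(1.0)
bot.move_ptp([.603,.124,.40],q)
print(telemetry.read_tool_pos(),telemetry.read_tool_rot(),telemetry.read_gripper_width())
bot.move_linear([.603,.124,.215],speed=.25)
print(telemetry.read_tool_pos())
p=optics.snapshot("wrist"); s=optics.snapshot("side")
print(proj(s,[.603,.124,.215]),wproj(p,[.603,.124,.215]),wproj(p,[.603,.124,.185]))
cv2.imwrite("pics/w3.png",np.hstack([cv2.resize(p["frame"][60:380,150:470],(400,400)),cv2.resize(s["frame"][50:250,190:390],(400,400))]))
E
```

```text
[0.60265787 0.12578164 0.39980008] [ 7.06438937e-01  7.07773932e-01 -7.45932089e-06 -2.98279013e-04] 1.0046015788867952
[0.60363013 0.1245796  0.21627713]
[289.19451117 140.11518443] [311.84399645 220.26052002] [311.92883776 207.51606484]
```

View pics/w3.png

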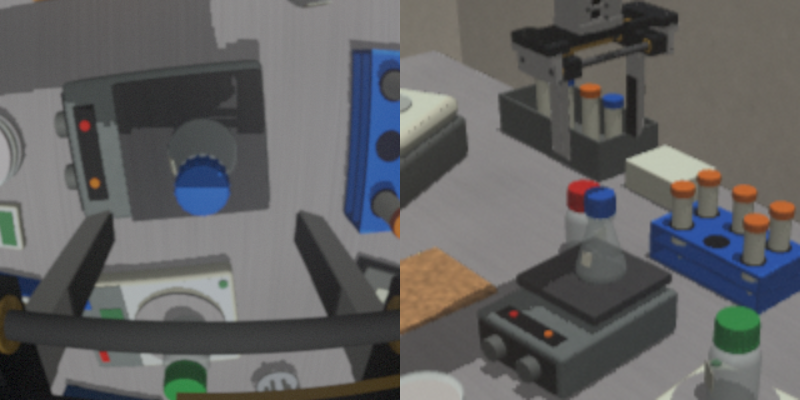

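The side view shows the fingertips (px about 289,120) well above the reported TCP, which projects to (289,140). The tool really is a few centimetres higher than reported. I'll triangulate the tips from the scene and side views.

```bash
python3 - <<'E'
from h import *
p=optics.snapshot("scene"); s=optics.snapshot("side")
t=telemetry.read_tool_pos(); print(t, telemetry.read_q(), bot.grip_point_offset)
print("scene",proj(p,t),"side",proj(s,t))
a=proj(p,t).astype(int); b=proj(s,t).astype(int)
x0,y0=a[0]-50,max(a[1]-70,0); x1,y1=b[0]-50,max(b[1]-70,0); print(x0,y0,x1,y1)
f=lambda i,x,y: cv2.resize(i[y:y+100,x:x+100],(400,400),interpolation=cv2.INTER_CUBIC)
cv2.imwrite("pics/t4.png",np.hstack([f(p["frame"],x0,y0),f(s["frame"],x1,y1)]))
E
```

```text
[0.6036086  0.1242089  0.21623753] [-0.76323124  0.32249808  0.58323944  1.71349766 -0.1919942   1.16104711
 -0.12702891] 0.0188
scene [370.06582124 154.44015822] side [289.33201109 139.52199614]
320 84 239 69
```

View pics/t4.png

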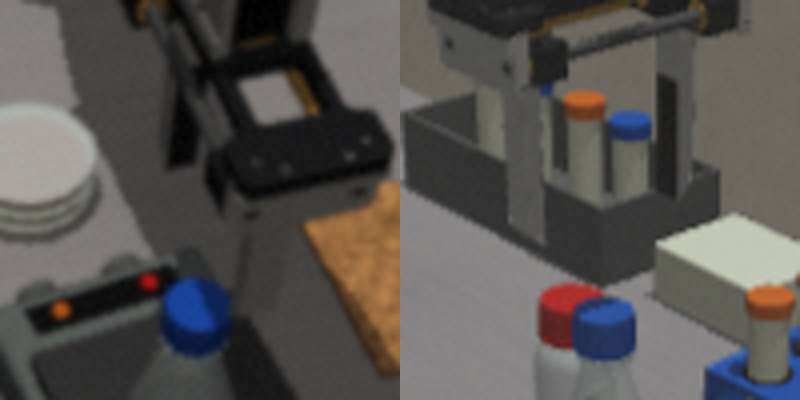

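```bash
python3 - <<'E'
from h import *
p=optics.snapshot("scene"); s=optics.snapshot("side"); w=optics.snapshot("wrist")
def P(p):
    R,_=cv2.Rodrigues(np.array(p["rvec"],float)); K=np.array([[p["fx"],0,p["cx"]],[0,p["fy"],p["cy"]],[0,0,1.]])
    return K@np.c_[R,np.array(p["tvec"]).ravel()]
for a,b in [((385.5,160),(307.7,117.7)),((365.5,125),(271.5,129)),((375.5,142.7),(289.6,123.4))]:
    X=cv2.triangulatePoints(P(p),P(s),np.array(a,float).reshape(2,1),np.array(b,float).reshape(2,1)).ravel(); X=X[:3]/X[3]
    print(X.round(3),proj(p,X)-a,proj(s,X)-b,"wrist",wproj(w,X))
for z in (.216,.25): print(wproj(w,[.6036,.1242,z]),wproj(w,[.6036,.16,z]))
E
```

```text
[0.659 0.128 0.256] [-1.64283377  2.40529135] [-1.49011981 -1.20668274] wrist [398.7145406  235.90939018]
[0.556 0.127 0.255] [ 0.08756692 -0.13791531] [0.0918449  0.07848794] wrist [239.60138085 237.33170771]
[0.608 0.129 0.254] [-0.50595278  0.76832408] [-0.49411434 -0.40964253] wrist [319.65675828 234.82042901]
[313.01405267 220.14696726] [312.98677665 173.78077275]
[313.05429697 238.92963794] [313.02366813 185.85109976]
```

All three cameras agree that the true fingertips are at z≈0.255, against 0.216 reported. That is a constant offset of about 38 mm, and it explains the empty close above the cap. I'll correct for it and grasp, checking the opening width, which should be about 36/94 = 0.38.

```bash
sed -i 's/z=base+capz-.019$/z=base+capz-.019-.038/; s/z=base+capz-.019+gap/z=base+capz-.019-.038+gap/; s/lift=.34/lift=.30/' h.py
python3 - <<'E'
from h import *
xy=(.603,.124); z=.128
bot.move_linear([*xy,z],speed=.06); print(telemetry.read_tool_pos(),telemetry.read_ft_force())
eoat.gripper_to(0.0,force=25)
print("grip",telemetry.read_gripper_width(),telemetry.read_grip_force())
s=optics.snapshot("side"); cv2.imwrite("pics/g5.png",cv2.resize(s["frame"][90:230,220:360],(560,560),interpolation=cv2.INTER_CUBIC))
E
```

```text
[0.60320917 0.12405109 0.12834746] [0.63935926 0.38432144 0.51542779]
grip 0.3835514182017948 24.99979555606842
```

View pics/g5.png

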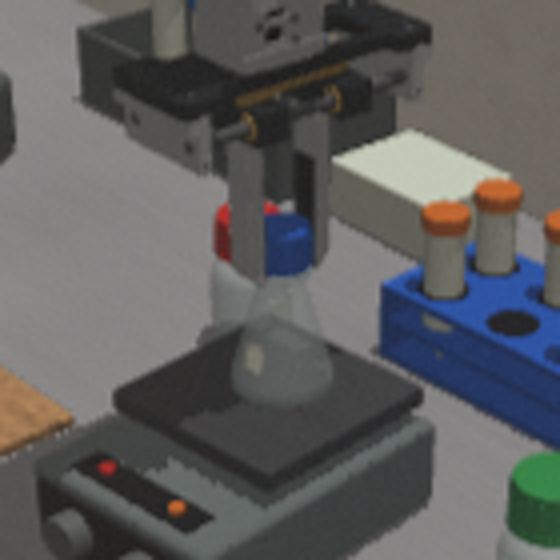

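The flask is gripped by the blue cap (width 0.384, 25 N) and stands upright. Next I lift it and park it on the mat.

```bash
python3 - <<'E'
from h import *
xy=(.603,.124); z=.128
bot.move_linear([*xy,z+.03],speed=.06); bot.move_linear([*xy,.24],speed=.2)
print("up",telemetry.read_grip_force(),telemetry.read_ft_force(),telemetry.read_clock())
place((.484,.358),.01,.095)
# now look at green + pan from above
bot.move_ptp([.585,-.05,.36],q)
p=optics.snapshot("wrist"); cv2.imwrite("pics/w6.png",p["frame"]); np.save("w6.npy",{k:v for k,v in p.items() if k!="frame"},allow_pickle=True)
for n in ("flask","bottle_green","bottle_amber","stirrer","balance"):
    for d in models.boxes_of(p,n)[:3]:
        w=towrld(p,d["xyz"]); print(n,round(d["p"],2),w.round(3),wproj(p,w).round())
c=optics.snapshot("scene")
for d in models.boxes_of(c,"flask"): print(d["p"],towrld(c,d["xyz"]).round(3))
E
```

```text
up 24.99965250492096 [ 1.18828479 -0.24129786 -2.37682727] 24.2667
down [0.48411559 0.35805362 0.04967192] [ 0.53742369 -0.81764583 -2.04215812]
30.9667
bottle_amber 0.93 [ 0.621 -0.373  0.043] [330. 307.]
bottle_amber 0.83 [ 0.483 -0.342  0.089] [261. 308.]
bottle_amber 0.29 [ 0.49  -0.328  0.042] [267. 289.]
stirrer 0.92 [ 0.49  -0.327  0.043] [267. 289.]
balance 0.87 [ 0.53  -0.105  0.041] [282. 185.]
0.86 [0.502 0.347 0.061]
0.33 [ 0.575 -0.13   0.037]
```

View pics/w6.png

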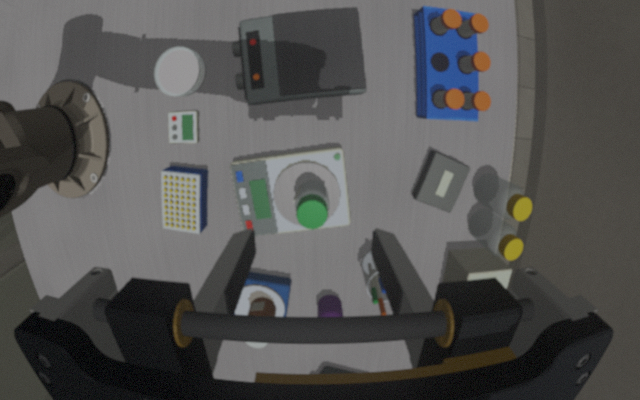

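The flask is parked on the mat (detected at about (0.50,0.35)). The wrist view shows the green cap at (312,212), the pan spanning columns 274–341 and rows 158–225, and the hotplate empty.

```bash
python3 - <<'E'
from h import *
p=np.load("w6.npy",allow_pickle=True).item(); im=cv2.imread("pics/w6.png")
print("pan",[wplane(p,c,.05)[:2].round(3) for c in [(274,192),(341,192),(308,158)]])
h=cv2.cvtColor(im,cv2.COLOR_BGR2HSV); m=cv2.inRange(h,(50,120,40),(80,255,255)); m[:193]=0;m[232:]=0;m[:,:292]=0;m[:,332:]=0
y,x=np.nonzero(m); g=wplane(p,(x.mean(),y.mean()),.15); print("green",g,len(x))
print("plate",np.mean([wplane(p,c,.09) for c in [(277,17),(358,8),(366,88),(281,101)]],0))
g=g[:2]*.5+np.array([.585,-.123])*.5; print(g)
pick(tuple(g),.05,.092); place((.596,.130),.09,.092)
E
```

```text
pan [array([ 0.516, -0.115]), array([ 0.635, -0.115]), array([ 0.577, -0.054])]
green [ 0.58331383 -0.11933352  0.15      ] 618
plate [0.596959   0.12191574 0.09      ]
[ 0.58415691 -0.12116676]
grip 0.4839767841814007 25.000088810920715
up 24.999555945396423 [ 0.57387734 -0.11820841 -1.78942842] 37.7083
down [0.59613166 0.13000607 0.12668918] [-0.88977733  0.21910938 -2.04282705]
43.825
```

```bash
python3 - <<'E'
from h import *
pick((.476,-.374),.048,.092)
bot.move_linear([.53,-.25,.30],speed=.25)
place((.576,-.115),.05,.092)
bot.move_ptp([.55,.0,.40],q)
p=optics.snapshot("wrist"); cv2.imwrite("pics/w7.png",p["frame"]); np.save("w7.npy",{k:v for k,v in p.items() if k!="frame"},allow_pickle=True)
cv2.imwrite("pics/w7c.png",cv2.resize(p["frame"][40:340,180:480],(600,600),interpolation=cv2.INTER_CUBIC))
print(telemetry.read_clock())
E
```

```text
grip 0.48839698770943246 24.999903738498688
up 24.999330639839172 [ 0.35954961  0.35103728 -2.78278666] 50.0833
down [ 0.57614188 -0.11506132  0.0866956 ] [-0.23000636  0.73792911 -1.17353676]
56.725
57.3167
```

View pics/w7c.png

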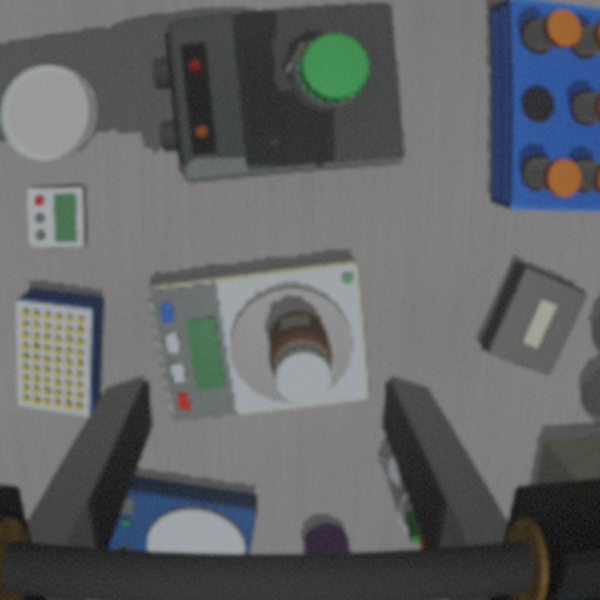

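The view shows the green cap at crop (335,67) over the hotplate and the white cap at (303,375) over the pan. The pan spans columns 230–353 with its top at row 283, and the stirrer is empty. I'll check the numbers for both.

```bash
python3 - <<'E'
from h import *
p=np.load("w7.npy",allow_pickle=True).item(); c=lambda u,v:(180+u/2,40+v/2)
W=lambda u,v,z:wplane(p,c(u,v),z)[:2].round(4)
print("green",W(335,67,.193)); k=[W(*a,.09) for a in [(238,12),(390,3),(402,160),(248,168)]]; print("plate",np.mean(k,0),k)
print("amber",W(303,373,.152),"pan",W(230,345,.05),W(353,345,.05),W(292,283,.05),W(292,408,.05))
s=optics.snapshot("scene"); cv2.imwrite("pics/s8.png",cv2.resize(s["frame"][110:260,110:410],(800,400),interpolation=cv2.INTER_CUBIC))
for n in ("hotplate","mat","flask"):
  for d in models.boxes_of(s,n)[:2]: print(n,d["p"],towrld(s,d["xyz"]).round(3))
h=cv2.cvtColor(s["frame"],cv2.COLOR_BGR2HSV); m=cv2.inRange(h,(105,120,40),(125,255,255)); m[:,:400]=0;m[:,465:]=0;m[:95]=0;m[180:]=0
y,x=np.nonzero(m); print("flaskcap",len(x),x.mean(),y.mean(),plane(s,(x.mean(),y.mean()),.108))
E
```

```text
green [0.5959 0.1301]
plate [0.59495  0.126025] [array([0.5258, 0.1881]), array([0.654 , 0.1995]), array([0.6659, 0.0628]), array([0.5341, 0.0537])]
amber [ 0.5797 -0.1066] pan [ 0.5143 -0.1192] [ 0.6347 -0.1193] [ 0.574  -0.0569] [ 0.5759 -0.1872]
hotplate 0.81 [0.618 0.103 0.068]
mat 0.89 [0.505 0.34  0.01 ]
flask 0.67 [0.5   0.35  0.061]
flaskcap 186 437.28494623655916 125.63440860215054 [0.48440031 0.35796561 0.108     ]
```

View pics/s8.png

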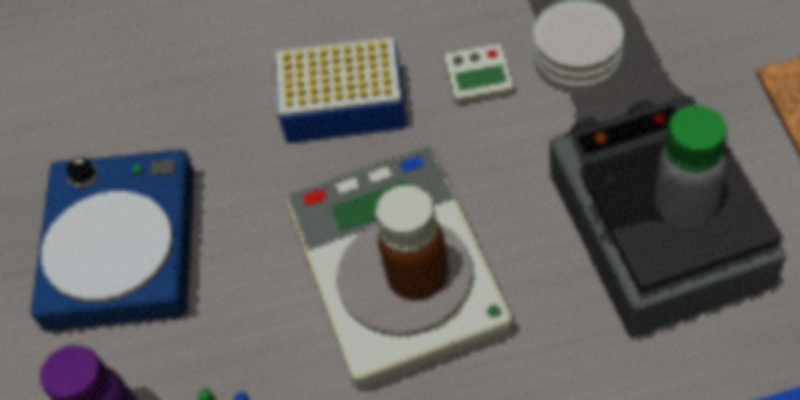

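The base of each bottle looks several mm off-centre toward +y. I'll compute this in the scene view.

```bash
python3 - <<'E'
from h import *
s=optics.snapshot("scene"); c=lambda u,v:(110+u/2.667,110+v/2.667)
W=lambda u,v,z:plane(s,c(u,v),z)[:2].round(4)
k=[W(*a,.09) for a in [(583,163),(712,122),(778,237),(645,283)]]; print("plate",np.mean(k,0),k)
print("green cap",W(698,128,.195))
for nm,(l,r,t,b),z in [("pan",(337,473,219,333),.05),("stir",(41,172,191,299),.048)]:
    print(nm,W((l+r)/2,(t+b)/2,z))
print("amber cap",W(405,207,.155))
# project models: circle/cap outlines for comparison
def ring(X,r,z): 
    a=np.array([proj(s,[X[0]+r*np.cos(t),X[1]+r*np.sin(t),z]) for t in np.linspace(0,6.28,60)]); a=(a-110)*2.667; return a.min(0).round(),a.max(0).round()
print("pan model",ring((.576,-.118),.06,.05),"stir",ring((.472,-.371),.0575,.048))
print("amber cap model",ring((.578,-.110),.023,.155),"green cap",ring((.596,.130),.023,.195))
for n in ("mat",):pass
E
```

```text
plate [0.5931   0.128025] [array([0.532 , 0.0581]), array([0.5201, 0.1855]), array([0.6542, 0.1965]), array([0.6661, 0.072 ])]
green cap [0.5982 0.1321]
pan [ 0.5789 -0.1192]
stir [ 0.4714 -0.3702]
amber cap [ 0.5802 -0.1076]
pan model (array([337., 217.]), array([474., 333.])) stir (array([ 40., 193.]), array([171., 301.]))
amber cap model (array([373., 182.]), array([430., 229.])) green cap (array([666., 104.]), array([723., 149.]))
```

Green is about 5 mm off, which is fine. Amber is about 10 mm off in +y, so I'll nudge it by −10 mm and then move the flask to the stirrer.

```bash
python3 - <<'E'
from h import *
z=.05+.092-.057
bot.move_ptp([.579,-.115,.22],q); bot.move_linear([.579,-.115,z],speed=.12)
eoat.gripper_to(0.0,force=25); print(telemetry.read_gripper_width())
bot.move_linear([.579,-.115,z+.008],speed=.05)
bot.move_linear([.577,-.125,z+.008],speed=.05); bot.move_linear([.577,-.125,z+.0015],speed=.03)
eoat.gripper_to(.8); bot.pause(.2); bot.move_linear([.577,-.125,z+.06],speed=.1); bot.move_linear([.577,-.125,.36],speed=.25)
print(telemetry.read_clock())
pick((.484,.358),.01,.095)
bot.move_linear([.47,.0,.30],speed=.2)
place((.472,-.370),.048,.095)
bot.move_ptp([.47,.1,.42],q)
s=optics.snapshot("scene"); cv2.imwrite("pics/s9.png",cv2.resize(s["frame"][110:260,110:410],(800,400),interpolation=cv2.INTER_CUBIC))
print(telemetry.read_clock())
E
```

```text
0.48767701073483377
63.8917
grip 0.3802693781270641 25.00005841255188
up 24.99965339899063 [ 0.41706704 -0.74800402 -1.75784238] 70.5
down [ 0.4720793  -0.37009499  0.0876853 ] [-0.14620423  0.55224584 -2.20715418]
79.6333
81.4
```

View pics/s9.png

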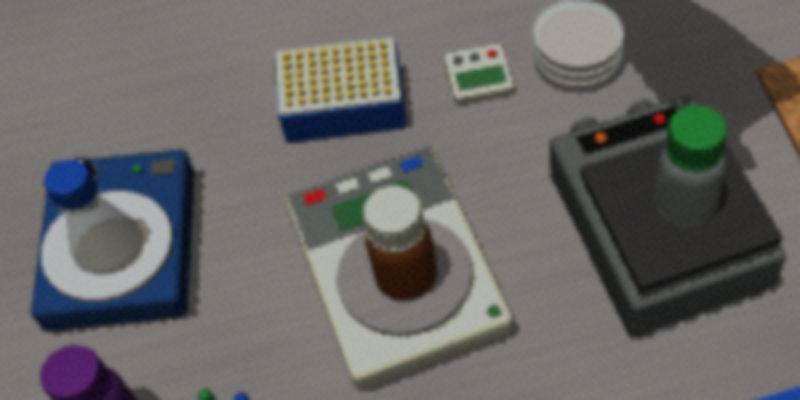

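All three stand upright. The flask foot at (107,245) matches the plate centre (106,245), and the amber base at (404,277) matches the pan centre (405,276). The green base at (689,204) is roughly 5–8 mm from the plate centre, within the 15 mm limit. I'm handing it in.

```bash
python3 -c "
from h import *
print(bot.finish_job())"
```

```text
the job is handed in; nothing more can be done
None
```

I handed the job in at about 81 s. The flask was parked on the mat first and now stands on the stirrer. The green-capped bottle is on the hotplate (about 5–8 mm off centre) and the amber bottle is on the balance. No pass/fail result was returned.

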